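Level the spool heap and slide the hold-down plate across the rinse tray

ROBOT

A 7-joint arm with a two-finger parallel gripper is mounted at the origin on the work surface. World frame = base frame: x ahead of the robot, y to its left, z up, the work surface at z = 0. Lengths are in m, angles in rad, forces in N, time in s.
With the tool pointing down it reaches from about 0.35 to 0.9 m from the base axis. Payload 8.1 kg.
Tool frame: the origin (TCP) lies midway between the tips of the shut fingers; the grasp point (between the pads) lies 19 mm behind it; z points along the fingers, y is the line along which they close (so a half turn about z gives the same grasp; the last joint's range is limited). The gripper opens to 85 mm and grips with 20 to 120 N. Pads are 22 mm wide; open, the fingers measure 114 mm over their backs; the gripper's body (76 mm by 85 mm) begins 54 mm behind the grasp point. The pads swing forward as they close: fully open they stand 13 mm farther back than shut.
Start: joints at [-1.241, 0.434, 0.025, 1.573, -0.012, 1.134, -0.075], TCP at [0.262, 0.567, 0.231] pointing down, gripper open.
Joint ranges: [-2.62, 2.62], [-0.44, 2.09], [-1.27, 1.32], [0.08, 2.57], [-1.32, 4.46], [0.12, 2], [-2.74, 2.74]. Speed limits (rad/s): [2.22, 2.22, 3.01, 3.01, 3.14, 3.14, 3.14].

INTERFACE

Orientations are given as a unit quaternion [x, y, z, w].
In Python, from rig import env gives the robot as it stands. Calls block until the motion is done:
- env.goto(position, orientation): joint-space move of the TCP to a pose.
- env.move_l(position, rate=0.15, rot=None, max_force=None): straight line of the TCP; rot=None keeps the orientation; rate is the mean speed in m/s. With max_force (N) it stops when the force on the tool has changed by that much, and returns True; else False.
- env.move_joints(angles): joint-space move.
- env.move_gripper(opening, f_grip=None): finger opening in m; f_grip is the grip in N (None keeps the last); returns when the fingers have stopped.
- env.sleep(seconds).
- env.inverse_kinematics(position, orientation): joint angles nearest the present ones, or None.
- env.grab_frame(name): name is "scene" or "top" or "wrist"; returns a dict with "img" (384x512x3 uint8, blue, green, red), "z_map" (384x512 float32, m along the optical axis (not along the pixel's ray), 0 where there is no reading), "camera_matrix" (3x3 intrinsics, pixels), "k1" (the pictures are not rectified: a ray, as slopes to the right and down, at radius r is drawn at 1 + k1 r^2 times it, then the intrinsics apply), "view" (4x4, takes a point from world to camera coordinates). Camera axes: x right, y up, looking along -z (the intrinsics and any distortion apply to the point x, -y, -z); pixel columns grow to the right and rows downward; lengths in m; the calibration is good to about 2 mm. A picture is of the moment at which its call begins.
A pose or a line that the arm cannot do raises env.MotionError and nothing moves.
- env.sign_off(): hands the job in; it is judged then, once.
Readings, each from a call of its own:
- env.read_clock(): time.
- env.read_qpos(): joint angles.
- env.read_joint_vel(): joint speeds.
- env.read_joint_efforts(): joint torques, N m.
- env.read_eef_pos(): TCP position.
- env.read_orientation(): TCP orientation.
- env.read_ft_force(): force on the tool from outside, world axes, zero at the start.
- env.read_wrist_torque(): the same for the moment, N m.
- env.read_width(): finger opening in m.
- env.read_grasp_force(): force on a finger pad.
Only numpy, scipy, OpenCV 4.12 (cv2) and the standard library are available. Lean on these libraries where they do the work, as an engineer would, in place of code of your own. Each camera call takes 0.05 s, during which the arm holds its last target. There are 200 camera calls.

TASK

The spools are heaped in the rinse tray, two of them standing above its rim: spread the heap so that all four lie in one layer on the tray floor, below the rim. Then slide the red hold-down plate along its draining board, without lifting it off, until it bridges the tray flat on both boards, square and centred in the blue painted outline. Do not knock or shift the reel and the other things standing about.

Things in the scene. Friction and masses are not known exactly. Their poses are not given: they have to be found in the camera images.
- station: Fixed station, 310 (x) by 610 (y) by 70 mm high; origin under its centre, z up. White boards (tops at z 70) cover |y| 43 to 305, |x| to 155. Between them a dark tray, inside 300 long in x, 86 wide in y, floor at z 6; its 5 mm end walls end at z 66. A thin blue outline, 98 (x) by 204 (y), centred on the origin, drawn on both boards, marks the plate's place. All in mm.
- plate: Red plastic hold-down plate, 90 (its x) by 200 (its y) by 14 mm thick, about 0.3 kg, too wide for the gripper; origin at the centre of its underside. It starts lying flat on one of the two boards, skewed and off the middle line, its length roughly across the tray (station y).
- spool_a_mid (a point): Centre of a metal reel spool (green band), a cylinder 56 mm across and 44 mm tall, about 90 g; z along its axis. Starts upright on the tray floor.
- spool_b_mid (a point): Centre of a like spool (blue band), upright on the tray floor beside the green one, farther along station x.
- spool_c_mid (a point): Centre of a like spool (yellow band), standing on the green one; its top starts 24 mm above the boards.
- spool_d_mid (a point): Centre of a like spool (orange band), standing on the blue one, close beside the yellow one.
- spool_a: The green-banded spool; origin at the centre of its underside, z along its axis.
- spool_b: The blue-banded spool; origin as for the green one.
- spool_c: The yellow-banded spool; origin as for the green one.
- spool_d: The orange-banded spool; origin as for the green one.
- reel: Bystander: black spinning reel lying on the other board, about 135 (x) by 85 (y) by 94 mm high; origin under its middle.
- grease_jar: Bystander: white jar, 34 mm across, 50 mm high, on a board near its edge, close to the tray; origin under its centre.
- oil_bottle: Bystander: amber bottle, 32 mm across, 70 mm high, on a board near its edge, close to the tray; origin under its centre.
- handle: Bystander: spare crank handle, 90 mm long, with a red knob 38 mm high, on the bench at the robot's right; origin under its middle.
- bail_arm: Bystander: steel bail arm, a bow 100 by 60 mm and 8 mm high, on the bench at the robot's left; origin between its ends.
- washer_1: Bystander: brass drag washer, 44 mm across, 4 mm thick, on the bench at the robot's right; origin under its centre.
- washer_2: Bystander: a second brass drag washer like the first.
- screwdriver: Bystander: orange screwdriver 180 mm long lying on the bench at the robot's left; origin under its middle.
There are look-alikes about, which are no part of the job. Several things have the shape of the plate; the one meant has the colours described above.

How it is judged:
By the outcome, as a careful person would: the job done as asked, in the order asked, and still so for the second after the job is handed in, with the robot touching nothing.
It also fails if it takes over 64 s, if anything falls off the work surface, if the arm or the gripper's body presses on something with over 40 N, if the wrist force passes 120 N, or if a joint passes its speed limit or range.

## Working session

There is one attempt and no reset: what is moved stays moved. The work goes in short steps, each a Python script; the robot and the scene stay as the last script left them, time stands still between calls to the robot, and variables do not carry over. Pictures are saved under pics/ and viewed, at most 10 in all, crops included, and the job is handed in when it is done.

```bash
ls; mkdir -p pics; python3 - <<'E'
from rig import env
import cv2,pickle,numpy as np
for n in("scene","top"):
    f=env.grab_frame(n); pickle.dump(f,open(n+".pkl","wb"))
    cv2.imwrite(f"pics/{n}0.png",cv2.resize(f["img"],(768,576)))
    print(n,f["camera_matrix"],f["k1"],f["view"])
print(env.read_clock(),env.read_orientation())
E
```

```text
pics
scene [[370.04013973   0.         261.29634013]
 [  0.         370.04013973 193.62615486]
 [  0.           0.           1.        ]] -0.0030087304556742816 [[-0.68749727  0.72610114  0.0111638   0.31494673]
 [-0.50788652 -0.49175845  0.7072658   0.19350132]
 [ 0.5190364   0.48057336  0.70685958 -1.39355795]
 [ 0.          0.          0.          1.        ]]
top [[387.86677718   0.         263.35506801]
 [  0.         387.86677718 191.07433294]
 [  0.           0.           1.        ]] -0.05606657382771176 [[-0.01898779 -0.99978515  0.00831406 -0.01415215]
 [ 0.9914645  -0.01775568  0.12916223 -0.46995781]
 [-0.12898686  0.0106956   0.99158862 -1.49749255]
 [ 0.          0.          0.          1.        ]]
0.1 [ 2.14776428e-01  9.76662969e-01 -7.21505106e-04 -9.70443213e-05]
```

View pics/scene0.png

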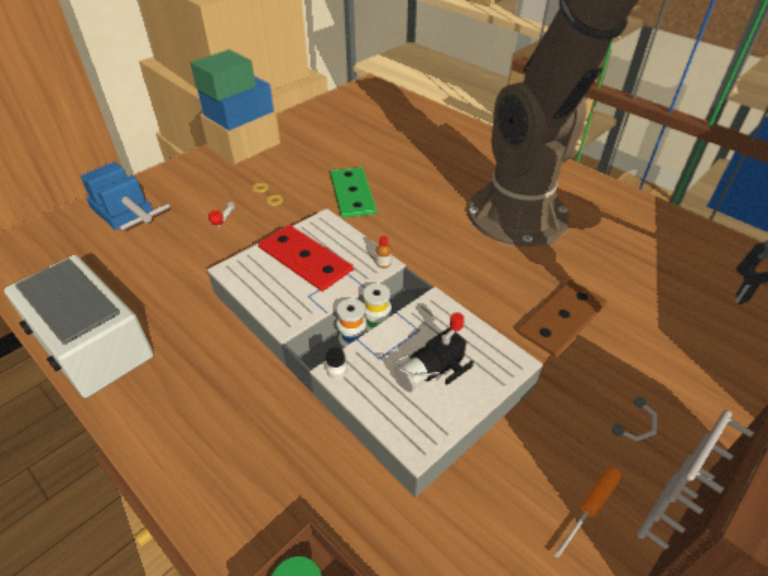

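View pics/top0.png

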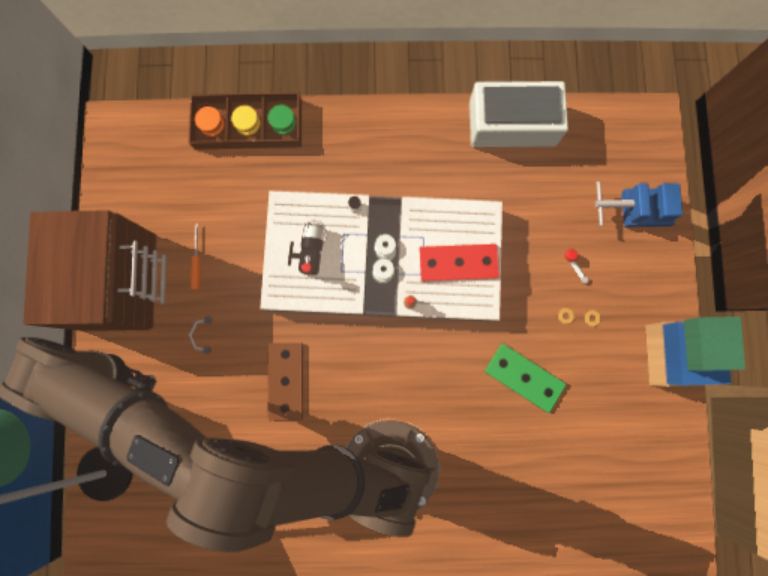

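Red plate candidates in the top view: red (460,263), green (526,378), brown (285,380). The red one on the right board matches. The spools are at (385,244) and (383,270), and the tray runs vertically at x≈384. Next is a close crop.

```bash
cat > h.py <<'E'
import numpy as np,cv2,pickle
from scipy.spatial.transform import Rotation as R
def ray(f,u,v):
    K=f["camera_matrix"]; d=np.array([(u-K[0,2])/K[0,0],(v-K[1,2])/K[1,1]]); s=d.copy()
    for _ in range(8): s=d/(1+f["k1"]*(s@s))
    V=f["view"]; return V[:3,:3].T@np.array([s[0],-s[1],-1]), -V[:3,:3].T@V[:3,3]
def pz(f,u,v,z):
    r,c=ray(f,u,v); return c+r*(z-c[2])/r[2]
def pd(f,u,v):
    r,c=ray(f,u,v); return c+r*f["z_map"][int(round(v)),int(round(u))]
def proj(f,p):
    q=f["view"][:3,:3]@np.asarray(p)+f["view"][:3,3]; s=np.array([q[0],-q[1]])/-q[2]
    s=s*(1+f["k1"]*(s@s)); K=f["camera_matrix"]; return s*[K[0,0],K[1,1]]+K[:2,2]
def cloud(f):
    v,u=np.mgrid[:384,:512]; K=f["camera_matrix"]
    p=cv2.undistortPoints(np.stack([u,v],-1).reshape(-1,1,2).astype(float),K,np.array([f["k1"],0,0,0,0.])).reshape(384,512,2)
    z=f["z_map"]; q=np.stack([p[...,0]*z,-p[...,1]*z,-z],-1)-f["view"][:3,3]
    return q@f["view"][:3,:3]
def yawq(a): # tool down, tool y axis direction: at angle a+90deg from world x (tool x at angle a)
    return (R.from_euler('z',a)*R.from_euler('x',np.pi)).as_quat()
E
python3 - <<'E'
from h import *
f=pickle.load(open("top.pkl","rb"))
c=f["img"][120:220,170:340]; cv2.imwrite("pics/crop0.png",cv2.resize(c,None,fx=4.7,fy=4.7,interpolation=cv2.INTER_CUBIC))
P=cloud(f); im=f["img"].astype(int)
m=(im[...,2]>150)&(im[...,1]<70)&(im[...,0]<70)&(P[...,2]>.06); m[:,:275]=0
m=cv2.morphologyEx(m.astype(np.uint8),cv2.MORPH_CLOSE,np.ones((7,7)))
n,l,s,_=cv2.connectedComponentsWithStats(m); k=1+s[1:,4].argmax(); m=l==k
print("plate z",np.median(P[m][:,2]))
def rect(m,z):
    v,u=np.nonzero(m); q=np.array([pz(f,a,b,z)[:2] for a,b in zip(u,v)]); r=cv2.minAreaRect((q*1000).astype(np.float32)); return r,cv2.boxPoints(r)
print(rect(m,.084))
w=(P[...,2]>.055)&(P[...,2]<.2); w=cv2.morphologyEx(w.astype(np.uint8),cv2.MORPH_OPEN,np.ones((3,3)))
w[:, :150]=0;w[:,350:]=0;w[:110]=0;w[225:]=0
print(rect(w,.07))
for u,v in((385,244),(383,270)):
    u/=1.5;v/=1.5; S=(np.hypot(*(np.moveaxis(P[...,:2],-1,0)-pd(f,u,v)[:2,None,None]))<.035)&(P[...,2]>.08)
    q=P[S]; print(q.mean(0),q.min(0),q.max(0),np.median(q[:,2]))
E
```

```text
plate z 0.08374184839847953
(((523.7673950195312, -257.0365905761719), (17.8834285736084, 22.972564697265625), 20.881759643554688), array([[ 511.31882, -249.49194],
       [ 519.50714, -270.95563],
       [ 536.21594, -264.58124],
       [ 528.02765, -243.11755]], dtype=float32))
(((548.7777099609375, 9.403778076171875), (611.626953125, 311.6884765625), 86.30538940429688), array([[ 373.5512 , -285.73178],
       [ 684.592  , -305.8165 ],
       [ 724.0042 ,  304.53934],
       [ 412.96344,  324.62405]], dtype=float32))
[0.56968251 0.0019583  0.09339859] [ 0.54619937 -0.0228467   0.08553529] [0.5934437  0.02682061 0.10277686] 0.09338440015519212
[0.50759123 0.00759032 0.09290229] [ 0.48257496 -0.0179097   0.08139165] [0.5322727  0.03149595 0.10126185] 0.09297991147022223
```

View pics/crop0.png

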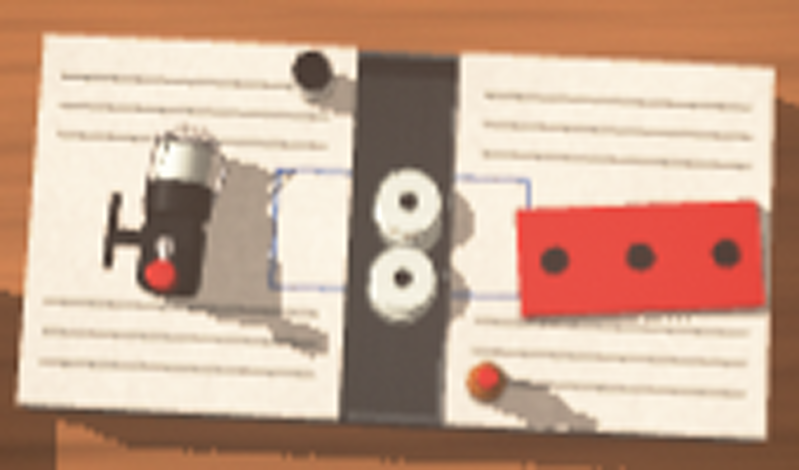

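```bash
cat >> h.py <<'E'
O=np.array([.5488,.0094]); A=np.radians(-3.69)
M=np.array([[np.cos(A),-np.sin(A)],[np.sin(A),np.cos(A)]])
w2s=lambda p:M.T@(np.asarray(p)[:2]-O)
s2w=lambda x,y,z:np.r_[M@[x,y]+O,z]
E
python3 - <<'E'
from h import *
from rig import env
f=pickle.load(open("top.pkl","rb"))
g=lambda x,y,z:np.round(w2s(pz(f,170+(x+.5)/4.7-.5,120+(y+.5)/4.7-.5,z))*1000,1)
print("plate",[g(*p,.084) for p in((517,211),(760,201),(766,305),(524,317))],"holes",[g(*p,.084) for p in((554,261),(641,257),(726,254))])
print("outline",[g(*p,.07) for p in((278,171),(530,181),(271,287))])
print("tray edges",g(357,53,.07),g(458,57,.07),g(343,418,.07),g(442,425,.07))
print("spools",w2s([.5076,.0076]),w2s([.5697,.002]), g(408,201,.094),g(402,278,.094))
print("jar",g(312,70,.12),"bottle",g(486,378,.14), "reel knob",g(160,274,.164))
for x,y,z,a in((.021,0,.072,0),(.1,-.01,.03,90),(-.103,.012,.05,90),(0,-.33,.06,0)):
  for k in(0,180):
    q=env.inverse_kinematics(s2w(x,y,z),yawq(A+np.radians(a+k))); print(x,a+k,None if q is None else np.round(q,2))
E
```

```text
plate [array([ 21.7, -94.8]), array([  39.6, -293.5]), array([ -46.3, -300.3]), array([ -65.4, -103.9])] holes [array([ -18.2, -126.5]), array([ -11.6, -197.2]), array([  -5.8, -266.6])]
outline [array([ 48.9, 103.3]), array([  50.3, -105.1]), array([-48.2, 103.5])]
tray edges [152.4  43.3] [153. -41.] [-152.9   38.9] [-154.9  -41.6]
spools [-0.04099874 -0.00444782] [ 0.02133292 -0.00603957] [23.8 -5.7] [-39.6  -3.9]
jar [122.1  76.2] bottle [-122.5  -73.6] reel knob [-56.5 180.5]
0.021 0 [-0.56  0.6   0.66  1.92 -0.51  0.79 -1.26]
0.021 180 [-0.25  0.53  0.2   1.89 -0.15  0.74  1.54]
0.1 90 [-0.42  0.74  0.54  1.73 -0.5   0.81  0.3 ]
0.1 270 [-0.7   1.    1.14  1.76 -1.02  1.11 -2.41]
-0.103 90 [-0.5   0.44  0.42  2.21 -0.33  0.55  0.1 ]
-0.103 270 [ 0.6   0.67 -1.07  2.13  0.82  0.84  2.09]
0 0 [-0.22  0.94  1.19  1.82 -0.99  1.12 -0.29]
0 180 [ 0.11  0.65  0.52  1.8  -0.43  0.81  2.35]
```

```bash
cat > s1.py <<'E'
from h import *
from rig import env
Q=lambda d:yawq(A+np.radians(d))
env.move_gripper(.078)
env.goto(s2w(.0225,-.006,.15),Q(180))
print(env.move_l(s2w(.0225,-.006,.072),rate=.15,max_force=15))
env.move_gripper(.03,f_grip=40); print(env.read_width(),env.read_grasp_force(),env.read_eef_pos())
env.move_l(s2w(.0225,-.006,.135),rate=.2)
print(env.read_width(),env.read_ft_force())
f=env.grab_frame("scene"); cv2.imwrite("pics/d1.png",cv2.resize(f["img"][140:270,150:330],None,fx=4,fy=4,interpolation=cv2.INTER_CUBIC)); print(env.read_clock())
E
python3 s1.py
```

```text
False
0.05461881844839417 41.55510663986206 [0.57176858 0.00193809 0.07335177]
0.05485976070794108 [-0.05884268 -0.42243033 -1.00426637]
4.1833
```

View pics/d1.png

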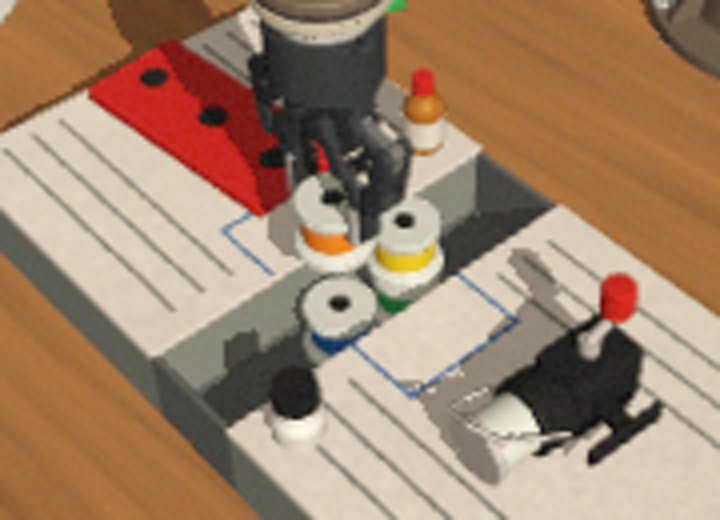

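The orange spool is held above the blue one, and yellow still stands on green. I'll place orange at the far end, then move yellow.

```bash
cat > s2.py <<'E'
from h import *
from rig import env
Q=lambda d:yawq(A+np.radians(d))
env.move_l(s2w(.101,-.006,.135),rate=.2,rot=Q(90))
print("d",env.move_l(s2w(.101,-.006,.028),rate=.12,max_force=8),env.read_eef_pos(),env.read_ft_force())
env.move_gripper(.063); env.move_l(s2w(.101,-.006,.15),rate=.25)
f=env.grab_frame("top"); P=cloud(f)
for n,c in(("c",(-.04,-.004)),("b",(.022,-.006)),("d",(.101,-.006))):
    S=np.hypot(*(np.moveaxis(P[...,:2],-1,0)-s2w(*c,0)[:2,None,None]))<.036
    S&=(P[...,2]>(.084 if n=="c" else .042))&(P[...,2]<(.105 if n=="c" else .06)); q=P[S]
    print(n,len(q),w2s((q.min(0)+q.max(0))/2),w2s(q.mean(0)),np.median(q[:,2]) if len(q) else 0)
cv2.imwrite("pics/p2.png",cv2.resize(f["img"][110:230,170:340],None,fx=4.7,fy=4.7,interpolation=cv2.INTER_CUBIC)); print(env.read_clock())
E
python3 s2.py
```

```text
d True [ 0.64787924 -0.00300359  0.02879894] [0.63856947 0.27146089 1.40521945]
c 146 [-0.04137522 -0.00529256] [-0.04128124 -0.00477807] 0.09400236971251588
b 130 [ 0.01916449 -0.00777158] [ 0.01931042 -0.00705716] 0.049135518300539666
d 33 [ 0.09212209 -0.01801932] [ 0.0915256 -0.0224017] 0.04843444567379823
7.675
```

```bash
cat > s3.py <<'E'
from h import *
from rig import env
Q=lambda d:yawq(A+np.radians(d))
env.move_gripper(.075)
env.move_l(s2w(-.041,-.005,.15),rate=.3)
print(env.move_l(s2w(-.041,-.005,.073),rate=.15,max_force=15))
env.move_gripper(.03,f_grip=40); print(env.read_width(),env.read_grasp_force())
env.move_l(s2w(-.041,-.005,.135),rate=.2)
env.move_l(s2w(-.1035,0,.135),rate=.2)
print("c",env.move_l(s2w(-.1035,0,.051),rate=.12,max_force=8),w2s(env.read_eef_pos()),env.read_eef_pos()[2],env.read_ft_force())
f=env.grab_frame("scene"); cv2.imwrite("pics/c1.png",cv2.resize(f["img"][140:270,150:330],None,fx=4,fy=4,interpolation=cv2.INTER_CUBIC)); print(env.read_clock())
E
python3 s3.py
```

```text
False
0.05462506327736533 41.27478361129761
c False [-0.10299401 -0.00021556] 0.05127872309870235 [-0.21752005 -0.77641064 -1.82948556]
11.3833
```

View pics/c1.png

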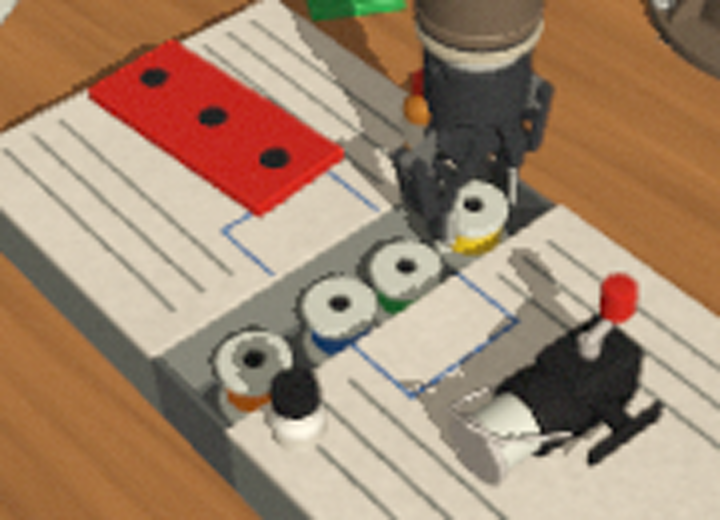

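Orange, blue and green are on the floor. Yellow is held above its free slot, so I'll lower it a little more, release it and check.

```bash
cat > s4.py <<'E'
from h import *
from rig import env
Q=lambda d:yawq(A+np.radians(d))
print("c",env.move_l(s2w(-.1035,0,.044),rate=.06,max_force=4),env.read_eef_pos()[2],env.read_ft_force())
env.move_gripper(.062); env.move_l(s2w(-.1035,0,.15),rate=.25)
env.move_l(s2w(-.1,-.06,.23),rate=.3)
f=env.grab_frame("scene"); cv2.imwrite("pics/c2.png",cv2.resize(f["img"][140:270,150:330],None,fx=4,fy=4,interpolation=cv2.INTER_CUBIC)); 
P=cloud(f)
for c in((-.103,0),(-.041,-.005),(.02,-.007),(.101,-.006)):
    S=np.hypot(*(np.moveaxis(P[...,:2],-1,0)-s2w(*c,0)[:2,None,None]))<.04
    S&=(P[...,2]>.042)&(P[...,2]<.064); q=P[S]
    print(len(q),w2s(q.mean(0)),np.percentile(q[:,2],[5,50,98]))
print(env.read_clock())
E
python3 s4.py
```

```text
c False 0.04392980432575071 [ 1.3420922  -0.59010702 -1.6998607 ]
184 [-0.09898011  0.00280808] [0.04580703 0.04953922 0.05270328]
250 [-0.03736815 -0.00424457] [0.04360356 0.04951779 0.05845085]
288 [ 0.02076987 -0.01041869] [0.04430064 0.04965279 0.06247963]
265 [ 0.10213743 -0.01175627] [0.04476513 0.04990718 0.05929002]
13.0083
```

View pics/c2.png

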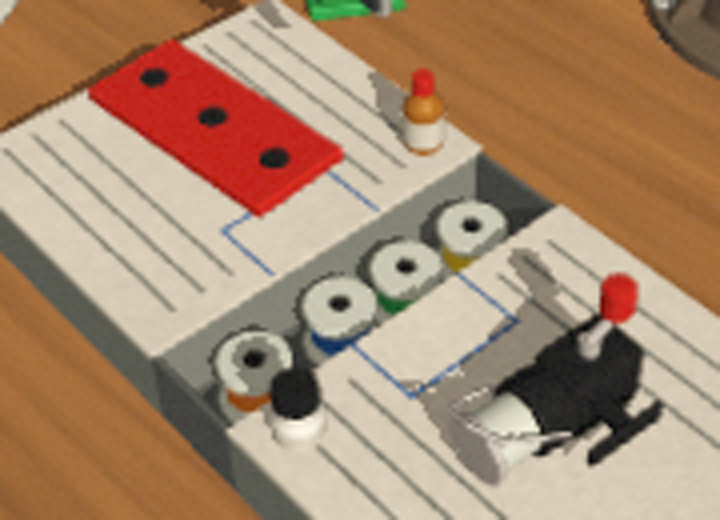

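All four spools are upright in one layer, with tops at about z 50. Next: square and centre the plate in x with a two-finger push on its near long side.

```bash
cat >> h.py <<'E'
def plate(f):
    P=cloud(f); hsv=cv2.cvtColor(f["img"],cv2.COLOR_BGR2HSV); d=np.moveaxis(P[...,:2],-1,0)-O[:,None,None]
    s=np.tensordot(M.T,d,1)
    m=((hsv[...,0]<8)|(hsv[...,0]>172))&(hsv[...,1]>140)&(abs(P[...,2]-.084)<.006)&(abs(s[0])<.1)&(s[1]>-.36)&(s[1]<.13)
    n,l,st,_=cv2.connectedComponentsWithStats(m.astype(np.uint8)); m=l==1+st[1:,4].argmax()
    v,u=np.nonzero(m); q=np.array([w2s(pz(f,a,b,.084)) for a,b in zip(u,v)])
    r=cv2.minAreaRect((q*1000).astype(np.float32)); b=cv2.boxPoints(r)
    return np.round(r[0],1),np.round(r[1],1),round(r[2],2),m.sum()
E
cat > s5.py <<'E'
from h import *
from rig import env
Q=lambda d:yawq(A+np.radians(d))
print("before",plate(pickle.load(open("top.pkl","rb"))),plate(env.grab_frame("scene")))
env.move_gripper(.085)
env.move_l(s2w(-.1,-.197,.18),rate=.3,rot=Q(180))
print(env.move_l(s2w(-.098,-.197,.062),rate=.15,max_force=8))
print(env.move_l(s2w(-.058,-.197,.062),rate=.04,max_force=15),w2s(env.read_eef_pos()),env.read_ft_force())
env.move_l(s2w(-.098,-.197,.062),rate=.1)
env.move_l(s2w(-.098,-.3,.2),rate=.3)
for n in("scene","top"):
    f=env.grab_frame(n); print(n,plate(f))
    if n=="top": cv2.imwrite("pics/pl1.png",cv2.resize(f["img"][110:230,170:340],None,fx=4.7,fy=4.7,interpolation=cv2.INTER_CUBIC))
print(env.read_clock())
E
python3 s5.py
```

```text
before (array([ -12.6, -196.4]), array([ 87. , 198.2]), 5.08, np.int64(1012)) (array([  -6.6, -194. ]), array([ 91.2, 203. ]), 4.89, np.int64(1197))
False
False [-0.05788928 -0.19723949] [-0.3881506   0.38499941  0.0929531 ]
scene (array([   3.2, -196.9]), array([ 91.2, 204.4]), 0.52, np.int64(1209))
top (array([  -3.1, -199. ]), array([ 87.2, 197.1]), 0.63, np.int64(1018))
18.5917
```

View pics/pl1.png

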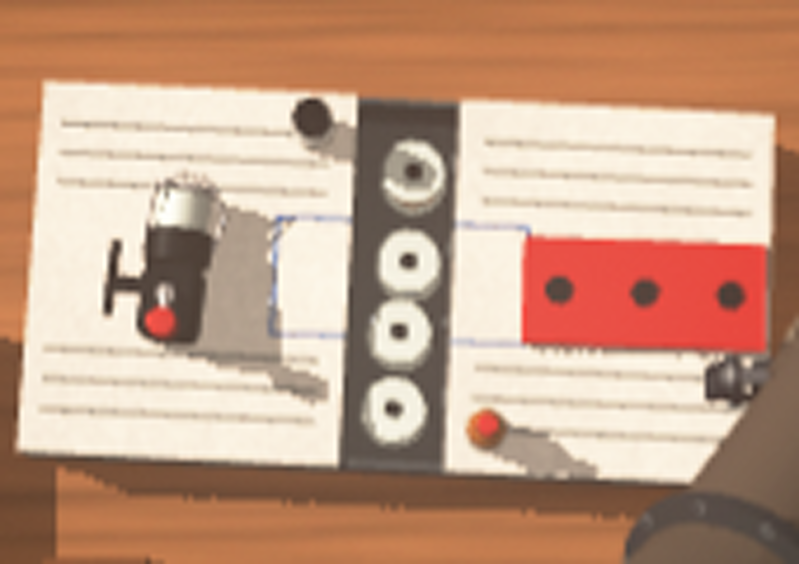

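Plate is now nearly square (0.6°), about 3 mm low in x. One small side nudge, then the end push with two fingers, stopping 15 mm short to measure.

```bash
cat > s6.py <<'E'
from h import *
from rig import env
Q=lambda d:yawq(A+np.radians(d))
env.move_l(s2w(-.085,-.199,.12),rate=.3)
env.move_l(s2w(-.080,-.199,.062),rate=.15)
env.move_l(s2w(-.0552,-.199,.062),rate=.04)
env.move_l(s2w(-.09,-.199,.062),rate=.15)
env.move_l(s2w(-.09,-.33,.17),rate=.3)
print(plate(env.grab_frame("top")))
env.move_gripper(.06)
env.move_l(s2w(0,-.345,.15),rate=.3,rot=Q(90))
env.move_l(s2w(0,-.345,.067),rate=.15)
print(env.move_l(s2w(0,-.126,.067),rate=.07,max_force=20),w2s(env.read_eef_pos()),env.read_ft_force())
env.move_l(s2w(0,-.2,.067),rate=.15)
env.move_l(s2w(0,-.31,.2),rate=.3)
for n in("scene","top"):
    f=env.grab_frame(n); print(n,plate(f))
    if n=="top": pickle.dump(f,open("t6.pkl","wb")); cv2.imwrite("pics/pl2.png",cv2.resize(f["img"][120:220,200:325],None,fx=6,fy=6,interpolation=cv2.INTER_CUBIC))
print(env.read_clock())
E
python3 s6.py
```

```text
(array([  -0.4, -199.4]), array([197. ,  87.3]), 89.99, np.int64(1004))
False [ 3.01034274e-06 -1.26114225e-01] [-0.12757983 -1.127107    0.73501257]
scene (array([  5.8, -12.2]), array([ 92.1, 202.9]), 0.39, np.int64(1560))
top (array([ -0.7, -14.2]), array([196.8,  88.6]), 89.78, np.int64(924))
29.1667
```

View pics/pl2.png

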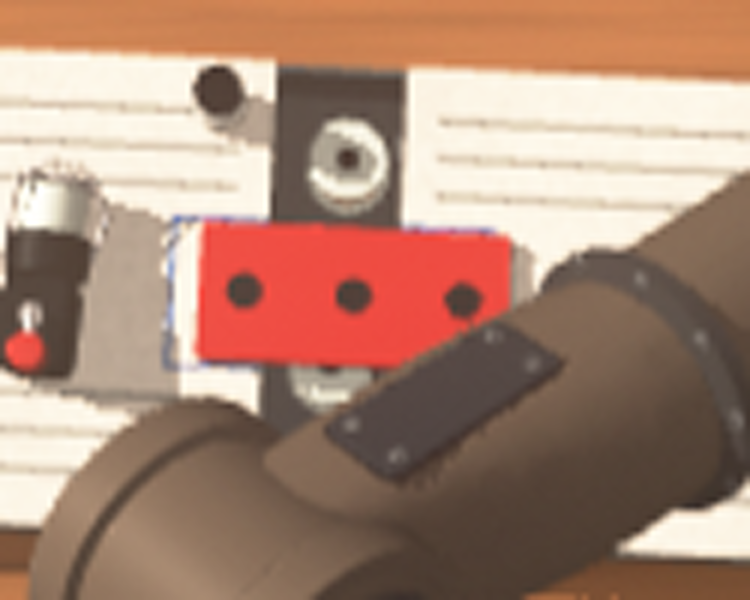

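Plate bridges both boards, square, with 14 mm still to go. Push the rest, retreat and measure.

```bash
cat > s7.py <<'E'
from h import *
from rig import env
env.move_l(s2w(.0,-.2,.067),rate=.3)
print(env.move_l(s2w(.0007,-.1122,.067),rate=.07,max_force=20),w2s(env.read_eef_pos()))
env.move_l(s2w(.0,-.18,.067),rate=.15)
env.move_l(s2w(-.02,-.32,.25),rate=.4)
q=env.read_qpos(); q[0]-=.7; env.move_joints(q)
for n in("scene","top"):
    f=env.grab_frame(n); print(n,plate(f)); pickle.dump(f,open(n+"7.pkl","wb"))
a=pickle.load(open("top7.pkl","rb"))["img"][140:195,215:305]; b=pickle.load(open("scene7.pkl","rb"))["img"][170:260,190:300]
cv2.imwrite("pics/pl3.png",np.hstack([cv2.resize(a,(450,300),interpolation=cv2.INTER_CUBIC),cv2.resize(b,(350,300),interpolation=cv2.INTER_CUBIC)]))
print(env.read_clock())
E
python3 s7.py
```

```text
False [ 0.00068784 -0.11255871]
scene (array([5.8, 2. ]), array([ 92.1, 202.4]), 0.49, np.int64(1583))
top (array([-0.4,  0. ]), array([ 88. , 196.7]), 0.53, np.int64(998))
34.2333
```

View pics/pl3.png

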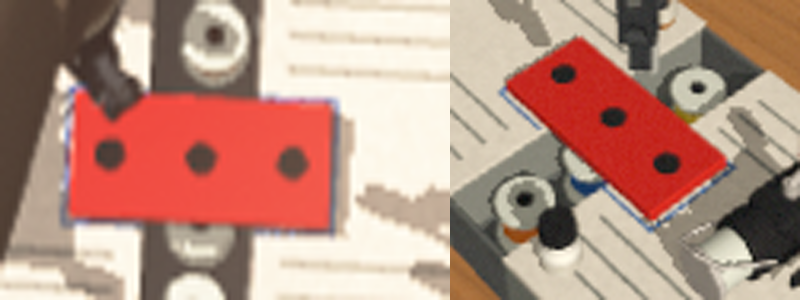

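```bash
python3 - <<'E'
from h import *
for n in("scene","top"):
    f=pickle.load(open(n+".pkl","rb")); hsv=cv2.cvtColor(f["img"],cv2.COLOR_BGR2HSV)
    v,u=np.nonzero((hsv[...,0]>105)&(hsv[...,0]<130)&(hsv[...,1]>45)&(hsv[...,2]>90))
    q=np.array([w2s(pz(f,a,b,.07)) for a,b in zip(u,v)])*1000
    q=q[(abs(q[:,0])<65)&(abs(q[:,1])<115)]
    for k,nm in((q[(q[:,0]>38)&(abs(q[:,1])<98)][:,0],"x+"),(q[(q[:,0]<-35)&(abs(q[:,1])<98)][:,0],"x-"),(q[(q[:,1]>95)&(abs(q[:,0])<40)][:,1],"y+"),(q[(q[:,1]<-95)&(abs(q[:,0])<40)][:,1],"y-")):
        print(n,nm,len(k),np.median(k) if len(k) else None)
    f2=pickle.load(open(n+"7.pkl","rb")); P0,P1=cloud(f),cloud(f2)
    d=np.abs(f["img"].astype(int)-f2["img"]).sum(2)
    for nm,c in(("reel",(0,.19)),("jar",(.122,.076)),("bottle",(-.122,-.074))):
        S=np.hypot(*(np.moveaxis(P0[...,:2],-1,0)-s2w(*c,0)[:2,None,None]))<.05; S&=P0[...,2]>.08
        print(n,nm,S.sum(),"dpix",np.median(d[S]),"dz",np.median(abs(P0-P1)[S],0))
E
```

```text
scene x+ 40 53.01341877101237
scene x- 14 -45.506121384763226
scene y+ 13 102.74752249854616
scene y- 2 -104.02096210027887
scene reel 920 dpix 9.0 dz [0.00079301 0.00055678 0.00119213]
scene jar 226 dpix 8.0 dz [0.00067262 0.0008482  0.00137562]
scene bottle 166 dpix 172.0 dz [0.17583828 0.16928106 0.2101688 ]
top x+ 0 None
top x- 0 None
top y+ 2 104.28497468445958
top y- 0 None
top reel 363 dpix 44.0 dz [0.11904678 0.08170038 0.59184333]
top jar 81 dpix 24.0 dz [0.10510563 0.02224867 0.37674487]
top bottle 64 dpix 31.0 dz [0.00035973 0.0001208  0.00353781]
```

Plate appears within about 1 mm of centre. A last close look with the wrist camera will confirm the margins.

```bash
python3 - <<'E'
from h import *
from rig import env
env.goto(s2w(-.03,-.03,.36),yawq(A+np.pi/2))
f=env.grab_frame("wrist"); pickle.dump(f,open("w.pkl","wb"))
cv2.imwrite("pics/w.png",cv2.resize(f["img"],(800,600),interpolation=cv2.INTER_CUBIC)); print(plate(f),env.read_clock(),[proj(f,s2w(*p,.07))*800/512 for p in((.049,.102),(.049,-.102),(-.049,.102),(-.049,-.102))])
E
```

```text
(array([0.6, 1.2]), array([ 89.7, 196.3]), 0.37, np.int64(7904)) 35.0083 [array([497.35782175, 102.71530122]), array([487.33464887, 317.83729614]), array([388.73683136, 101.96860015]), array([390.56432205, 317.69568853])]
```

View pics/w.png

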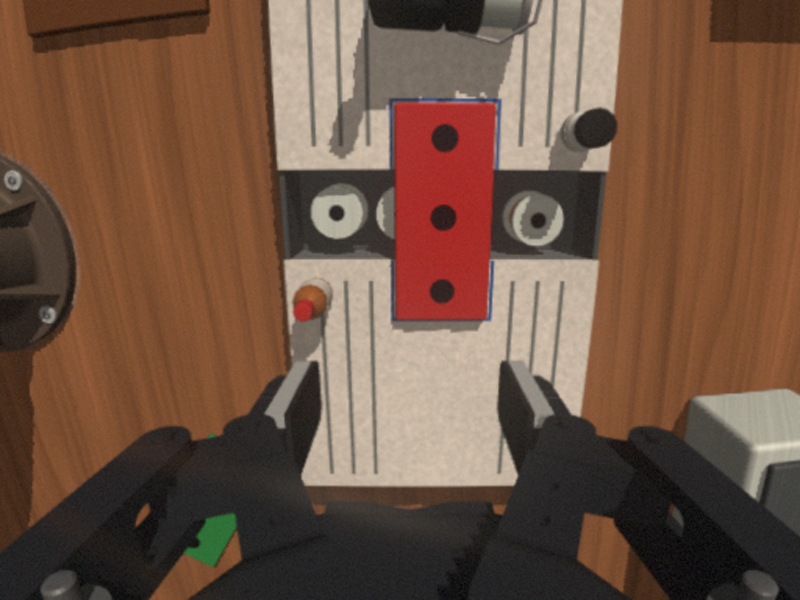

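The plate sits inside the outline with even side margins (left 391/395, right 499/495 at its top end) and the line visible at both ends (y≈100 and 320). The spools are down and the bystanders look unmoved, so I'm handing in.

```bash
python3 -c "
from rig import env
print(env.sign_off())"
```

```text
the job is handed in; nothing more can be done
None
```

The job is handed in at about 35 s: all four spools stand in one layer on the tray floor, and the plate bridges both boards, square to about 0.5° and within about 1 mm of the outline's centre; the reel, jar and bottle look unmoved, though I did not check the bench items.

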